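# Press the heatsink home in the sloped foam kit tray

## Robot

A 7-joint arm with a two-finger parallel gripper is mounted at the origin on the work surface. World frame = base frame: x ahead of the robot, y to its left, z up, the work surface at z = 0. Lengths are in mm, angles in rad, forces in N, time in s.
With the tool pointing down it reaches from about 350 to 900 mm from the base axis. Payload 7.2 kg.
Tool frame: the origin (TCP) lies between the finger pads; the fingertips stand 8 mm ahead of it and the grasp point (between the pads) lies 11 mm behind it; z points along the fingers, y is the line along which they close (so a half turn about z gives the same grasp; the last joint's range is limited). The gripper opens to 88 mm and grips with 3 to 60 N. Pads are 20 mm wide; open, the fingers measure 115 mm over their backs; the gripper's body (75 mm by 178 mm) begins 61 mm behind the grasp point.
Start: joints at [1.202, 0.411, -0.013, 1.596, 0.006, 1.134, -0.082], TCP at [185.166, -596.944, 230.653] pointing down, gripper open.
Joint ranges: [-2.95, 2.95], [-0.29, 1.99], [-1.47, 1.44], [0.14, 2.54], [-1.03, 4.17], [0.13, 1.85], [-2.86, 2.86]. Speed limits (rad/s): [2.39, 2.39, 3.01, 3.01, 3.14, 3.14, 3.14].

## Interface

Orientations are given as a unit quaternion [w, x, y, z].
In Python, from rig import arm gives the robot as it stands. The module is installed in compiled form; this text tells all that it offers.
- The arm moves only by the tool arm_command, never from a script. Its argument "commands" is a list that holds one entry, the list of rows, each a list of 7 numbers: the shift along the tool's x, y, z in m, then the turn, a rotation vector about the tool's x, y, z in degrees, then the closure, from 0 (fully open) to 1 (shut). A call has 1 to 20 rows; each row is the pose to reach, as a shift and turn from the pose commanded when the call began, along the tool's axes at that moment; what a row does not reach only later rows make up. A row lasts 1/12 s, in which the tool goes at most 41.7 mm and 7.16 degrees, less where a joint would pass 70% of its speed; a pose out of reach is approached as far as the arm can. A call with a gripper value outside its range is refused whole. The fingers move at their own pace and stop on an object; "grip_force" is the grip in N (left out, the last holds). Time passes only in rows, so rows that repeat a pose let the fingers close. It gives the time, the measured TCP pose, the force, the opening and the grip force at its end, in the units of the state.
- arm.observe(): the state, without advancing time (a new reading comes with each control period).
- arm.capture(name): name is "scene" or "top" or "wrist"; returns the picture (480x640x3 uint8, red, green, blue); there is no depth.
- arm.calibration(name): a dict with "fovy" (degrees; the focal length in pixels is half the picture's height over the tangent of half this angle, whatever the lens; pixels are square), "cx", "cy" (the principal point, pixels), "position" and "attitude" of the camera in the world. Camera axes: x right, y down, z forward; pixel columns grow to the right and rows downward; lengths in mm; the calibration is good to about 2 mm. A picture is of the moment at which its call begins: read the wrist's pose just before it. calibration takes no time and is no camera call; for the wrist camera it gives the pose at the moment of the call.
- arm.close_job(): hands the job in; it is judged then, once.
The state is a dict: "time_s": time; "joints": joint angles; "qd": joint speeds; "tau": joint torques, N m; "ee_pos": TCP position; "orientation": TCP orientation; "contact_force": force on the tool from outside, world axes, zero at the start; "ft_torque": the same for the moment, N m; "gripper_width": opening from 0.0 (shut) to 1.0 (fully open); "finger_force": force on a finger pad.
Only numpy, scipy, OpenCV 4.12 (cv2) and the standard library are available. Lean on these libraries where they do the work, as an engineer would, in place of code of your own. Each camera call takes 0.05 s, during which the arm holds its last target. There are 200 camera calls.

## Task

Put the black finned heatsink away in the sloped kit tray: set it fins-first and square into the snug foam cutout, then push it fully home until you feel it bed firmly on the foam at the bottom, without crushing that foam, and let go. How deep the bottom lies differs from time to time and must be felt. Leave the test jig, the solder sucker and the parts cabinet where they are.

Things in the scene. Friction and masses are not known exactly. Their poses are not given: they have to be found in the camera images.
- heatsink_mid (a point): centre of the loose heatsink, a black aluminium block 40 mm (its x) by 110 mm (its y) by 44 mm high (its z, up), 0.2 to 0.33 kg: a flat 8 mm plate on top of fins that run along x; for contact a plain solid block. It stands on its fins on the tiled shelf (18 mm above the work surface), so this point starts 22 mm above the tiles and 22 mm below its top.
- cutout (a point): centre of the cutout's mouth, in the flat face of the grey foam. z is the outward normal of the face, always leaning 30 degrees from vertical towards the tray's front (roughly towards the robot); x points up the slope; y runs level along the cutout. The foam face spans x = -75 to +105 mm, y = -105 to +105 mm. The hole is 47 mm (x) by 117 mm (y) with upright walls.
- bed (a joint): how far the foam bed at the bottom is compressed (m): 0 free, 0.010 at most, about 3 N per mm, so bedding is felt as a push climbing above the sliding resistance. About 2 to 4 mm (a push of 13 to 16 N in all) is right; over 8 mm crushes it. The free bed lies 30 to 42 mm below the mouth, unknown beforehand: the top ends 2 to 14 mm proud, too little to hold, so let go part-way and push.
- tray: the fixed aluminium stand that carries the foam; origin on the tiles, 118 mm straight below the mouth of the cutout; it has the same yaw. The tray's highest edge is about 55 mm above the mouth's height, at the back.
- jig: bystander: blue glass LED test jig, a box 60 x 95 x 34 mm, origin at the centre of its underside. Its place and the heatsink's may be exchanged.
- sucker: bystander: red plastic solder sucker lying along its own x, about 200 mm long and 25 mm thick, origin under its middle.
- cabinet: bystander: fixed grey steel parts cabinet 180 x 200 x 260 mm with a brass latch, origin at the centre of its underside.
- insert: the foam block, same origin and axes as cutout. Two sprung lips on each long side narrow the hole to 37 mm, with a bevel from the mouth to 15 mm deep; below that they squeeze the heatsink, hold it where it is left and resist sliding with about 3 to 9 N in all. Push on the middle of its top: far from the middle, it goes in askew.
Mind the look-alikes: they are no part of the job. What is shaped like the part that bears heatsink_mid but turquoise is not meant.

How it is judged:
By the outcome, as a careful person would: the job done as asked, in the order asked, and still so for the second after the job is handed in, with the robot touching nothing.
It also fails if it takes over 51 s, if anything falls off the work surface, if the arm or the gripper's body presses on something with over 40 N, if the wrist force passes 120 N, or if a joint passes its speed limit or range.

## Working session

There is one attempt and no reset: what is moved stays moved. The work goes in short steps, Python scripts to look and compute and a tool call to move; the robot and the scene stay as the last step left them, time stands still between calls to the robot, and variables do not carry over. Pictures are saved under pics/ and viewed, at most 10 in all, crops included, and the job is handed in when it is done.

Besides the shell and the picture viewer there is one more tool, called after "Emit:" by a JSON object that holds its "name" and its "arguments". arm_command: Moves the arm, as the interface text tells. Its arguments: {"type":"object","properties":{"commands":{"type":"array","items":{"type":"array","items":{"type":"array","items":{"type":"number"}}}},"grip_force":{"type":"number"}},"required":["commands"]}

```bash
mkdir -p pics; python3 - <<'E'
from rig import arm
import cv2,numpy as np
s=arm.observe();print(s)
a=arm.capture("scene");b=arm.capture("top")
for n in("scene","top"):print(n,arm.calibration(n))
cv2.imwrite("pics/scene.png",a[:,:,::-1]);cv2.imwrite("pics/top.png",b[:,:,::-1])
E
```

```text
{'time_s': 0.0, 'joints': array([ 1.20181181,  0.4118793 , -0.01270077,  1.59704439,  0.00563942,
        1.13430706, -0.08222001]), 'qd': array([ 1.02429131e-04, -7.10087714e-04,  6.19460320e-04, -2.72657331e-04,
        1.05683495e-05, -1.45223979e-04,  6.93579103e-04]), 'tau': array([-2.78659229e-06, -5.87957704e+01,  6.41414970e-01, -2.91078472e+01,
       -5.38017601e-02,  1.82962086e-02,  1.52759994e-04]), 'ee_pos': array([ 184.96281951, -596.48339006,  229.82184472]), 'orientation': array([-7.77058866e-04,  9.88711241e-01,  1.49831374e-01, -1.95615934e-04]), 'contact_force': array([-0.32769539, -0.35208309, -0.00534508]), 'ft_torque': array([-0.00535847,  0.07334083,  0.01463721]), 'finger_force': 0.0, 'gripper_width': 1.0046518299454943}
scene {'fovy': 57.819041725379684, 'cx': 312.2505449545788, 'cy': 237.27711306169243, 'position': array([ 558.98695895, -576.32254867, 1078.62247803]), 'attitude': array([-0.2734016 ,  0.95965143,  0.06151078, -0.02317589])}
top {'fovy': 56.004003290128225, 'cx': 326.0407991163108, 'cy': 240.07593101233937, 'position': array([ 274.25353438,   15.28132132, 1273.12296043]), 'attitude': array([ 0.04630053, -0.69726952,  0.71338974, -0.05240757])}
```

View pics/scene.png

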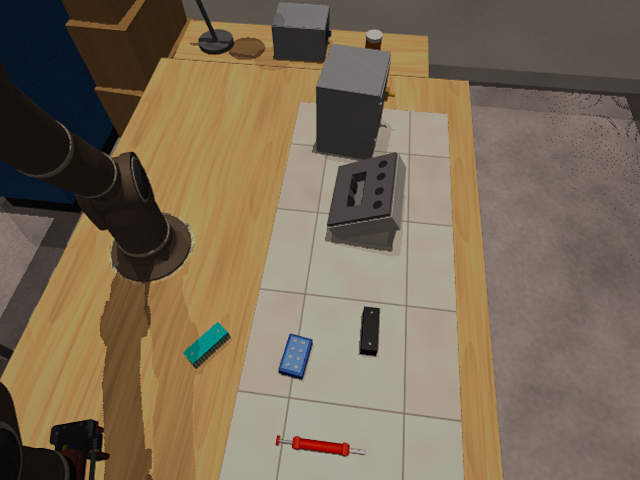

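View pics/top.png

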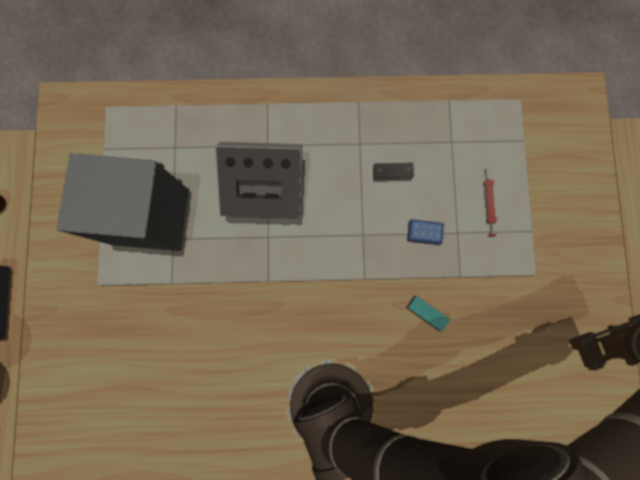

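The scene view shows the heatsink at (370,331), the jig at (297,356), the sucker at (320,447) and the tray cutout near (356,190). In the top view the heatsink is at (393,171) and the cutout at (260,190). The turquoise block is the decoy.

```bash
cat > h.py <<'E'
import numpy as np,cv2
from scipy.spatial.transform import Rotation as R
def rot(q): return R.from_quat(np.roll(q,-1))
def ray(c,uv):
    f=240/np.tan(np.radians(c["fovy"]/2))
    uv=np.atleast_2d(uv).astype(float)
    d=np.c_[(uv[:,0]-c["cx"])/f,(uv[:,1]-c["cy"])/f,np.ones(len(uv))]
    return rot(c["attitude"]).apply(d)
def onz(c,uv,z):
    d=ray(c,uv);p=c["position"];return p+d*((z-p[2])/d[:,2])[:,None]
def proj(c,P):
    f=240/np.tan(np.radians(c["fovy"]/2))
    q=rot(c["attitude"]).inv().apply(np.atleast_2d(P)-c["position"])
    return q[:,:2]/q[:,2:]*f+[c["cx"],c["cy"]]
E
python3 - <<'E'
from h import *
from rig import arm
a=cv2.imread("pics/scene.png");b=cv2.imread("pics/top.png")
cs,ct=arm.calibration("scene"),arm.calibration("top")
for n,c,p,h in(("scene",cs,(356,190),(370,328)),("top",ct,(260,190),(393,171))):
    print(n,"cut",onz(c,p,136).round(),"hs",onz(c,h,62).round())
def z(i,x,y,w,h,k):return cv2.resize(i[y:y+h,x:x+w],None,fx=k,fy=k,interpolation=cv2.INTER_CUBIC)
m=np.zeros((600,800,3),np.uint8)
def put(i,x,y):m[y:y+i.shape[0],x:x+i.shape[1]]=i
put(z(a,320,145,100,100,4),0,0);put(z(b,210,135,100,100,4),400,0)
put(z(a,345,295,50,50,4),0,400);put(z(b,365,150,55,45,4),400,400)
cv2.imwrite("pics/crop.png",cv2.convertScaleAbs(m,alpha=1.6,beta=10))
E
```

```text
scene cut [[571. 169. 136.]] hs [[ 639. -192.   62.]]
top cut [[568. 171. 136.]] hs [[ 634. -187.   62.]]
```

View pics/crop.png

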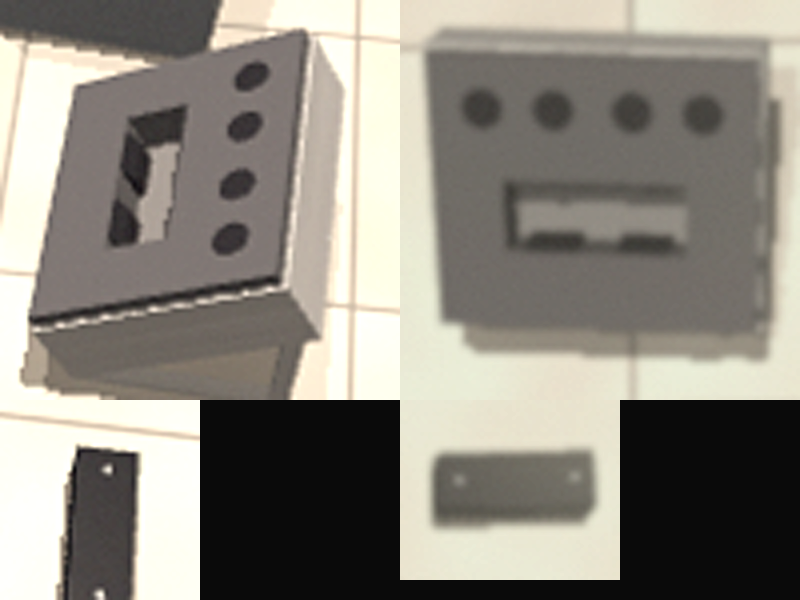

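Both views agree within 5 mm. The cutout is near (569,170,136) and the heatsink near (637,-190), with its long side roughly along world y.

```bash
cat >> h.py <<'E'
def Rdown(yaw,tilt=0):
    """tool y at azimuth yaw (deg), z down, then tilted so that tool z leans forward along y by tilt"""
    y=np.array([np.cos(np.radians(yaw)),np.sin(np.radians(yaw)),0]);k=np.array([0,0,1.])
    t=np.radians(tilt); z=-np.cos(t)*k+np.sin(t)*y; yy=np.cos(t)*y+np.sin(t)*k
    return R.from_matrix(np.c_[np.cross(yy,z),yy,z])
def go(s,P,Rt):
    R0=rot(s["orientation"])
    print("shift mm",R0.inv().apply(np.array(P)-s["ee_pos"]).round(1),"turn deg",np.degrees((R0.inv()*Rt).as_rotvec()).round(2))
E
python3 - <<'E'
from h import *
from rig import arm
for n,(x,y,w,h) in(("scene",(350,295,45,65)),("top",(365,150,55,40))):
    i=cv2.imread(f"pics/{n}.png");g=i[y:y+h,x:x+w].max(2)
    m=((g<75)*255).astype(np.uint8)
    q,_=max([(c,cv2.contourArea(c)) for c in cv2.findContours(m,0,2)[0]],key=lambda t:t[1])
    c=arm.calibration(n);P=onz(c,q.reshape(-1,2)+[x,y],62)[:,:2].astype(np.float32)
    print(n,cv2.minAreaRect(P))
c=arm.calibration("scene")
P=onz(c,[[348,295+22/4+0],[0,0]],62)
e=onz(c,[(352,175.5),(347,207.5),(366.75,171.5),(362.5,205)],136);print(e.round())
s=arm.observe();go(s,(620,-190,260),Rdown(0))
w=arm.calibration("wrist");R0=rot(s["orientation"]);print(w,R0.inv().apply(w["position"]-s["ee_pos"]),(R0.inv()*rot(w["attitude"])).as_matrix().round(2))
E
```

```text
scene ((638.0336303710938, -197.33901977539062), (41.467369079589844, 121.35318756103516), 0.4960579574108124)
top ((630.8433837890625, -187.16732788085938), (106.02718353271484, 45.74885940551758), 88.78987884521484)
[[556. 218. 136.]
 [552. 107. 136.]
 [596. 238. 136.]
 [592. 120. 136.]]
shift mm [ 535.9 -259.4  -29.8] turn deg [-7.000e-02 -5.000e-02 -7.277e+01]
{'fovy': 65.10163423862984, 'cx': 320.1945769824861, 'cy': 237.57115038478213, 'position': array([ 254.99689555, -574.87601592,  384.34605034]), 'attitude': array([ 0.10864805,  0.7977655 , -0.58751555, -0.08118682])} [  73.24699052   -0.16760701 -154.45318588] [[ 0.   -0.96 -0.27]
 [ 1.    0.   -0.  ]
 [ 0.   -0.27  0.96]]
```

Emit:
{"name": "arm_command", "arguments": {"commands": [[[0.536,-0.259,-0.03,0,0,-72.8,0],[0.536,-0.259,-0.03,0,0,-72.8,0],[0.536,-0.259,-0.03,0,0,-72.8,0],[0.536,-0.259,-0.03,0,0,-72.8,0],[0.536,-0.259,-0.03,0,0,-72.8,0],[0.536,-0.259,-0.03,0,0,-72.8,0],[0.536,-0.259,-0.03,0,0,-72.8,0],[0.536,-0.259,-0.03,0,0,-72.8,0],[0.536,-0.259,-0.03,0,0,-72.8,0],[0.536,-0.259,-0.03,0,0,-72.8,0],[0.536,-0.259,-0.03,0,0,-72.8,0],[0.536,-0.259,-0.03,0,0,-72.8,0],[0.536,-0.259,-0.03,0,0,-72.8,0],[0.536,-0.259,-0.03,0,0,-72.8,0],[0.536,-0.259,-0.03,0,0,-72.8,0],[0.536,-0.259,-0.03,0,0,-72.8,0],[0.536,-0.259,-0.03,0,0,-72.8,0],[0.536,-0.259,-0.03,0,0,-72.8,0]]]}}

```text
time_s: 1.6
ee_pos: [619.3, -192.4, 260.1]
orientation: [-0.0, 0.707, 0.707, -0.001]
contact_force: [-0.8, -0.8, -0.1]
gripper_width: 0.999
finger_force: 0.0
```

```bash
python3 - <<'E'
from h import *
from rig import arm
import json
s=arm.observe();c=arm.calibration("wrist");a=arm.capture("wrist")
cv2.imwrite("pics/w1.png",a[:,:,::-1]);json.dump({k:np.array(v).tolist() for k,v in c.items()},open("w1.json","w"))
print(s["time_s"],s["ee_pos"],s["orientation"],s["qd"].round(3))
E
```

```text
1.6 [ 619.28514938 -192.39005709  260.11304636] [-2.11837650e-04  7.07458357e-01  7.06754527e-01 -8.16735971e-04] [ 0.018 -0.01   0.003  0.003 -0.001  0.001 -0.002]
```

View pics/w1.png

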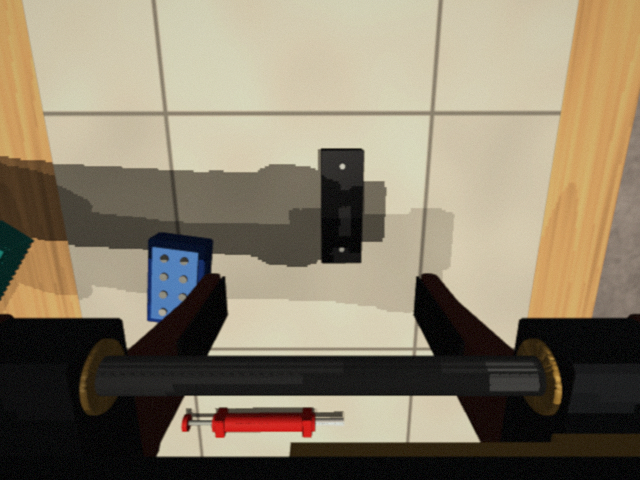

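The wrist view shows the heatsink clearly, about (319–364, 149–263), with plate dots at (342,167) and (342,250). The jig lies to its left and the decoy is at the left edge.

```bash
python3 - <<'E'
from h import *
from rig import arm
import json
c={k:np.array(v) for k,v in json.load(open("w1.json")).items()}
i=cv2.imread("pics/w1.png");g=i[130:275,300:390].max(2)
for th in(45,60):
    m=cv2.morphologyEx(((g<th)*255).astype(np.uint8),cv2.MORPH_CLOSE,np.ones((13,13)))
    q=max(cv2.findContours(m,0,2)[0],key=cv2.contourArea).reshape(-1,2)+[300,130]
    P=onz(c,q,62)[:,:2].astype(np.float32)
    print(th,q.min(0),q.max(0),cv2.minAreaRect(P),P.min(0),P.max(0))
print(onz(c,[(342,166.5),(342,250)],62))
E
```

```text
45 [321 149] [362 262] ((639.105224609375, -187.76014709472656), (109.11395263671875, 39.351905822753906), 89.98374938964844) [ 619.415  -242.3135] [ 658.7781  -133.19783]
60 [320 149] [363 262] ((638.7877197265625, -187.7445068359375), (40.84151840209961, 109.30804443359375), 0.3183446526527405) [ 618.4602  -242.31432] [ 659.386   -133.19713]
[[ 638.85303374 -148.97136117   62.        ]
 [ 640.04339744 -229.85147144   62.        ]]
```

Emit:
{"name": "arm_command", "arguments": {"commands": [[[0.0045,0.0195,0.13,0,0,-0.4,0],[0.0045,0.0195,0.13,0,0,-0.4,0],[0.0045,0.0195,0.13,0,0,-0.4,0],[0.0045,0.0195,0.13,0,0,-0.4,0],[0.0045,0.0195,0.13,0,0,-0.4,0],[0.0045,0.0195,0.13,0,0,-0.4,0],[0.0045,0.0195,0.13,0,0,-0.4,0]]]}}

```text
time_s: 2.23
ee_pos: [641.0, -187.3, 133.8]
orientation: [0.002, 0.705, 0.709, 0.001]
contact_force: [0.3, -0.8, 0.1]
gripper_width: 0.994
finger_force: 0.0
```

```bash
python3 - <<'E'
from h import *
from rig import arm
s=arm.observe();print(s["ee_pos"],s["qd"].round(3));go(s,(639,-188,51),Rdown(0.4))
E
```

```text
[ 641.03519847 -187.2960404   133.80208383] [-0.003 -0.011 -0.004 -0.001  0.001 -0.007 -0.002]
shift mm [-0.6 -2.4 82.8] turn deg [ 0.22  0.07 -0.03]
```

Emit:
{"name": "arm_command", "arguments": {"commands": [[[-0.0005,-0.002,0.04,0,0,0,0],[-0.0005,-0.002,0.065,0,0,0,0],[-0.0005,-0.002,0.08,0,0,0,0],[-0.0005,-0.002,0.08,0,0,0,0],[-0.0005,-0.002,0.08,0,0,0,0],[-0.0005,-0.002,0.08,0,0,0,0]]]}}

```text
time_s: 2.73
ee_pos: [639.6, -187.2, 53.5]
orientation: [0.002, 0.705, 0.71, 0.001]
contact_force: [-0.4, 0.9, 0.3]
gripper_width: 1.0
finger_force: 0.0
```

```bash
python3 - <<'E'
from h import *
from rig import arm
s=arm.observe();print(s["ee_pos"],s["qd"].round(3));go(s,(639,-188,51),Rdown(0.4))
E
```

```text
[ 639.56358016 -187.22245832   53.53197886] [-0.002 -0.005 -0.    -0.001  0.    -0.005 -0.002]
shift mm [-0.8 -0.6  2.5] turn deg [0.22 0.06 0.02]
```

Emit:
{"name": "arm_command", "arguments": {"commands": [[[-0.001,-0.0005,0.0025,0,0,0,0],[-0.001,-0.0005,0.0025,0,0,0,0],[-0.001,-0.0005,0.0025,0,0,0,1],[-0.001,-0.0005,0.0025,0,0,0,1],[-0.001,-0.0005,0.0025,0,0,0,1],[-0.001,-0.0005,0.0025,0,0,0,1],[-0.001,-0.0005,0.0025,0,0,0,1],[-0.001,-0.0005,0.0025,0,0,0,1],[-0.001,-0.0005,0.0025,0,0,0,1],[-0.001,-0.0005,0.0025,0,0,0,1],[-0.001,-0.0005,0.0025,0,0,0,1],[-0.001,-0.0005,0.0025,0,0,0,1]]], "grip_force": 30}}

```text
time_s: 3.73
ee_pos: [637.5, -187.7, 48.1]
orientation: [0.0, 0.704, 0.71, 0.0]
contact_force: [0.7, -0.4, -0.5]
gripper_width: 0.456
finger_force: 30.0
```

```bash
python3 - <<'E'
from h import *
from rig import arm
s=arm.observe();s["ee_pos"]=np.array([639,-188,50.]);go(s,(494,55,266),Rdown(-2,30))
E
```

```text
shift mm [ 244.1 -143.1 -216. ] turn deg [-29.98  -0.64   2.38]
```

Emit:
{"name": "arm_command", "arguments": {"commands": [[[0,0,-0.04,0,0,0,1],[0,0,-0.08,0,0,0,1],[0,0,-0.12,0,0,0,1],[0.244,-0.143,-0.216,-30,-0.6,2.4,1],[0.244,-0.143,-0.216,-30,-0.6,2.4,1],[0.244,-0.143,-0.216,-30,-0.6,2.4,1],[0.244,-0.143,-0.216,-30,-0.6,2.4,1],[0.244,-0.143,-0.216,-30,-0.6,2.4,1],[0.244,-0.143,-0.216,-30,-0.6,2.4,1],[0.244,-0.143,-0.216,-30,-0.6,2.4,1],[0.244,-0.143,-0.216,-30,-0.6,2.4,1],[0.244,-0.143,-0.216,-30,-0.6,2.4,1],[0.244,-0.143,-0.216,-30,-0.6,2.4,1],[0.244,-0.143,-0.216,-30,-0.6,2.4,1],[0.244,-0.143,-0.216,-30,-0.6,2.4,1],[0.244,-0.143,-0.216,-30,-0.6,2.4,1]]]}}

```text
time_s: 5.07
ee_pos: [492.7, 53.9, 263.2]
orientation: [0.185, 0.696, 0.67, 0.179]
contact_force: [-0.4, 0.1, -2.6]
gripper_width: 0.454
finger_force: 30.0
```

```bash
python3 - <<'E'
from h import *
from rig import arm
import json
s=arm.observe();c=arm.calibration("wrist");a=arm.capture("wrist")
cv2.imwrite("pics/w2.png",a[:,:,::-1]);json.dump({k:np.array(v).tolist() for k,v in c.items()},open("w2.json","w"))
print(s["time_s"],s["ee_pos"],s["qd"].round(3),s["gripper_width"],s["contact_force"],s["ft_torque"]);go(s,(494,55,266),Rdown(-2,30))
s=arm.observe();go(s,(494,55,266),Rdown(-2,30))
E
```

```text
5.0667 [492.6655218   53.8672582  263.15017952] [-0.001 -0.004 -0.007 -0.002 -0.002  0.001 -0.003] 0.45380180380537827 [-0.428725    0.06684346 -2.55839666] [-0.06700036  0.61253291 -0.03441285]
shift mm [ 1.2  2.5 -1.8] turn deg [-0.11 -0.   -0.15]
shift mm [ 1.   2.5 -1.7] turn deg [-0.1  -0.01 -0.13]
```

View pics/w2.png

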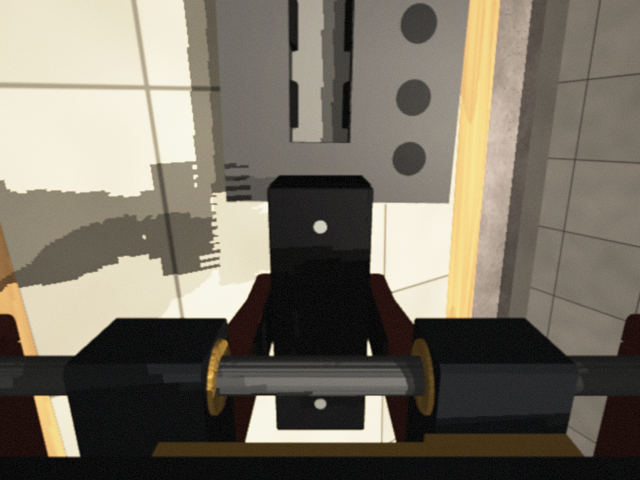

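The block is held square in the gripper, with dots at (320,227) and (320,404). The near end of the cutout is visible, with corners at about (290,143) and (351,143) and both long edges running up.

```bash
python3 - <<'E'
from h import *
from rig import arm
import json
c={k:np.array(v) for k,v in json.load(open("w2.json")).items()}
g=cv2.GaussianBlur(cv2.cvtColor(cv2.imread("pics/w2.png"),cv2.COLOR_BGR2GRAY),(0,0),1).astype(float)
gx=np.abs(np.gradient(g,axis=1));gy=np.abs(np.gradient(g,axis=0))
for r in (10,30,60,90,110,130):print(r,g[r,282:300].round().astype(int),g[r,340:360].round().astype(int))
E_=[(x,138+gy[138:149,x].argmax()) for x in range(296,346,3)];print(E_)
L=np.array([(283+gx[r,283:297].argmax(),r) for r in range(4,138,3)]);Rr=np.array([(346+gx[r,346:360].argmax(),r) for r in range(4,138,3)])
print(L[:,0],Rr[:,0])
def fit(p):
    vx,vy,x,y=cv2.fitLine(p.astype(np.float32),cv2.DIST_HUBER,0,.01,.01).ravel();return lambda r:(x+(r-y)*vx/vy,r)
l,r=fit(L),fit(Rr);e=np.median(np.array(E_)[:,1]);print(e,l(e),r(e))
for f,z in((l,136-11.75),(r,136+11.75)):
    P=onz(c,[f(5),f(140)],z);print(P.round(1),"yaw",np.degrees(np.arctan2(*(P[1]-P[0])[[0,1]]*[-1,1])))
m=onz(c,[(np.add(l(e),r(e))/2)],136)[0];print("end mid",m)
for yaw in(-1,-2,-3):
    t=np.radians(yaw);print(yaw,m+58.5*np.array([-np.sin(t),np.cos(t),0]))
A=onz(c,[l(e)],136-11.75)[0];B=onz(c,[r(e)],136+11.75)[0];print("width",np.linalg.norm(A-B),B-A)
# block in tool frame
s=arm.observe();R0=rot(s["orientation"])
n=R0.apply([0,0,1]);p0=s["ee_pos"]-n*11
for uv in((320,226.5),(320,404)):
    d=ray(c,uv)[0];X=c["position"]+d*(n@(p0-c["position"])/(n@d));print(R0.inv().apply(X-s["ee_pos"]))
E
```

```text
10 [115 116 115 114 109  95  71  47  34  30  28  28  28  31  43  72 112 145] [ 66  66  65  60  48  30  17  12  10  10  11  19  35  58  85 108 119 122
 123 123]
30 [117 117 117 117 113 102  80  53  35  28  28  29  29  31  42  73 114 147] [ 66  66  63  55  39  22  12  11  12  12  16  28  51  82 108 121 124 124
 125 126]
60 [119 119 120 120 119 112  97  80  76  95 126 152 164 167 168 168 168 168] [ 67  67  66  66  66  66  66  65  60  51  42  51  79 109 125 130 130 130
 130 129]
90 [117 118 119 118 117 110  93  66  43  32  29  29  28  30  39  66 108 145] [ 65  60  46  28  16  12  12  12  15  26  49  79 106 121 127 129 129 129
 129 128]
110 [117 118 118 118 118 113  98  74  48  33  28  28  29  31  41  67 108 145] [ 61  51  36  22  14  11  11  13  20  39  68  96 117 125 128 128 128 128
 128 129]
130 [116 116 116 116 116 113 105  90  77  82 107 136 153 159 163 165 166 167] [ 64  64  63  62  62  60  56  47  43  55  83 110 125 128 128 128 129 130
 129 127]
[(296, np.int64(141)), (299, np.int64(141)), (302, np.int64(141)), (305, np.int64(141)), (308, np.int64(141)), (311, np.int64(141)), (314,
[... 469 characters left out ...]
 352 352 352 352 352 352
 352 352 352 352 352 352 352 352 351 351 351 351 350 350 350 350 350 350
 350 350 350 350 350 350 350 350 350]
141.0 (np.float64(290.20133894237716), np.float64(141.0)) (np.float64(349.4692033077551), np.float64(141.0))
[[552.  213.1 124.2]
 [548.1 120.3 124.2]] yaw 177.5591673401975
[[592.1 211.4 147.8]
 [587.6 118.8 147.8]] yaw 177.18268543780854
end mid [567.83056168 118.77442588 136.        ]
-1 [568.85152746 177.26551604 136.        ]
-2 [569.87218224 177.23878926 136.        ]
-3 [570.89221512 177.19425366 136.        ]
width 45.96502043744733 [39.47566723 -1.48485712 23.5       ]
[ 37.85306291  -0.05941846 -11.        ]
[-44.58813152  -0.09817558 -11.        ]
```

```bash
python3 - <<'E'
from h import *
from rig import arm
s=arm.observe();Rt=Rdown(-2.6,30);C=np.array([570.5,175,136])
for h in(90,43):go(s,C+Rt.apply([2.5,0,-h]),Rt)
E
```

```text
shift mm [ 1.265e+02 -1.000e-01  5.700e+01] turn deg [-0.1  -0.31  0.39]
shift mm [126.3   0.  104. ] turn deg [-0.1  -0.31  0.39]
```

Emit:
{"name": "arm_command", "arguments": {"commands": [[[0.0265,0,0.03,0,-0.3,0.4,1],[0.0565,0,0.05,0,-0.3,0.4,1],[0.0865,0,0.057,0,-0.3,0.4,1],[0.11,0,0.057,0,-0.3,0.4,1],[0.1265,0,0.057,0,-0.3,0.4,1],[0.1265,0,0.075,0,-0.3,0.4,1],[0.1265,0,0.09,0,-0.3,0.4,1],[0.1265,0,0.1,0,-0.3,0.4,1],[0.1265,0,0.104,0,-0.3,0.4,1],[0.1265,0,0.104,0,-0.3,0.4,1],[0.1265,0,0.104,0,-0.3,0.4,1],[0.1265,0,0.104,0,-0.3,0.4,1]]]}}

```text
time_s: 6.12
ee_pos: [549.0, 179.8, 174.7]
orientation: [0.187, 0.698, 0.668, 0.179]
contact_force: [-0.2, 0.2, -1.6]
gripper_width: 0.453
finger_force: 30.0
```

```bash
python3 - <<'E'
from h import *
from rig import arm
import json
s=arm.observe();c=arm.calibration("wrist");a=arm.capture("wrist")
cv2.imwrite("pics/w3.png",a[:,:,::-1]);json.dump({k:np.array(v).tolist() for k,v in c.items()},open("w3.json","w"))
i=a[60:280,200:440,::-1];cv2.imwrite("pics/w3c.png",cv2.convertScaleAbs(cv2.resize(i,None,fx=2.7,fy=2.7,interpolation=cv2.INTER_CUBIC),alpha=1.5))
Rt=Rdown(-2.6,30);C=np.array([570.5,175,136])
print(s["time_s"],s["ee_pos"],s["contact_force"],Rt.inv().apply(s["ee_pos"]-C));go(s,C+Rt.apply([2.5,0,-43]),Rt)
E
```

```text
6.1167 [549.03778395 179.76258442 174.67632951] [-0.22231978  0.22199032 -1.5767577 ] [  3.78409142   0.58337376 -44.3227675 ]
shift mm [-1.3 -0.6  1.3] turn deg [ 0.03 -0.04  0.06]
```

View pics/w3c.png

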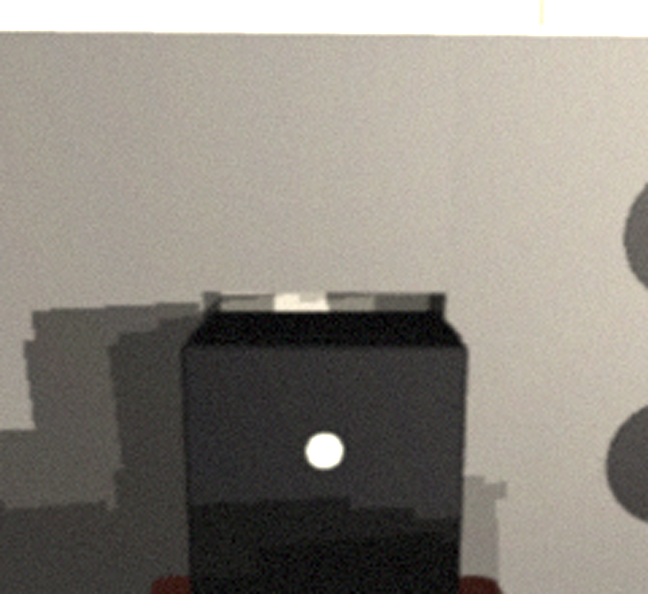

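The mouth's far edge is at crop row 293, columns 203–445. The block's end face is centred sideways (mid about 325 for both) and its lower edge is at row 311. I'll compute the y offset from these.

```bash
python3 - <<'E'
from h import *
from rig import arm
import json
c={k:np.array(v) for k,v in json.load(open("w3.json")).items()}
s=arm.observe();R0=rot(s["orientation"])
def at(u,v,z):
    uv=(200+(u+.5)/2.7-.5,60+(v+.5)/2.7-.5);d=R0.inv().apply(ray(c,uv)[0]);p=R0.inv().apply(c["position"]-s["ee_pos"]);return (p+d*(z-p[2])/d[2]).round(1)
for z in(43,45,47):print("mouth",at(203,293,z),at(445,293,z))
print("top",at(183,347,-11),at(466,347,-11),"dot",at(324.5,451,-11),"bot",at(325,311,33))
c={k:np.array(v) for k,v in json.load(open("w2.json")).items()}
E
```

```text
mouth [ 55.9 -23.7  43. ] [55.9 22.7 43. ]
mouth [ 55.7 -23.9  45. ] [55.7 23.  45. ]
mouth [ 55.5 -24.2  47. ] [55.5 23.2 47. ]
top [ 53.2 -20.3 -11. ] [ 53.2  19.7 -11. ] dot [ 38.   -0.3 -11. ] bot [53.5 -0.3 33. ]
```

Emit:
{"name": "arm_command", "arguments": {"commands": [[[-0.001,0,0.004,0,0,0,1],[-0.001,0,0.008,0,0,0,1],[-0.001,0,0.012,0,0,0,1],[-0.001,0,0.015,0,0,0,1],[-0.001,0,0.018,0,0,0,1],[-0.001,0,0.018,0,0,0,1],[-0.001,0,0.018,0,0,0,1]]]}}

```text
time_s: 6.75
ee_pos: [557.8, 178.5, 158.2]
orientation: [0.187, 0.698, 0.668, 0.179]
contact_force: [0.5, 0.5, -1.4]
gripper_width: 0.452
finger_force: 30.0
```

```bash
cat > st.py <<'E'
from h import *
from rig import arm
s=arm.observe();Rt=Rdown(-2.6,30);C=np.array([570.5,175,136])
R0=rot(s["orientation"])
print(s["time_s"],"in cut frame(tool axes)",Rt.inv().apply(s["ee_pos"]-C).round(2),"F tool",R0.inv().apply(s["contact_force"]).round(2),"T",R0.inv().apply(s["ft_torque"]).round(2),s["gripper_width"],s["finger_force"],"turn err",np.degrees((R0.inv()*Rt).as_rotvec()).round(2))
E
python3 st.py
```

```text
6.75 in cut frame(tool axes) [  2.9    0.   -25.68] F tool [ 0.51 -0.25  1.42] T [ 0.66 -0.02 -0.04] 0.4520135447877588 29.995765686035156 turn err [-0.03 -0.03  0.1 ]
```

Emit:
{"name": "arm_command", "arguments": {"commands": [[[0,0,0.003,0,0,0,1],[0,0,0.006,0,0,0,1],[0,0,0.008,0,0,0,1],[0,0,0.008,0,0,0,1],[0,0,0.008,0,0,0,1]]]}}

```text
time_s: 7.17
ee_pos: [561.8, 178.3, 151.3]
orientation: [0.187, 0.698, 0.668, 0.179]
contact_force: [0.1, -0.3, -3.9]
gripper_width: 0.453
finger_force: 30.0
```

```bash
python3 st.py
```

```text
7.1667 in cut frame(tool axes) [ 2.920e+00  1.000e-02 -1.771e+01] F tool [-0.32 -1.84  3.45] T [0.76 0.15 0.09] 0.4528720379876784 29.99574825167656 turn err [-0.03 -0.04  0.1 ]
```

Emit:
{"name": "arm_command", "arguments": {"commands": [[[0,0,0.002,0,0,0,1],[0,0,0.004,0,0,0,1],[0,0,0.006,0,0,0,1],[0,0,0.006,0,0,0,1],[0,0,0.006,0,0,0,1],[0,0,0.006,0,0,0,1]]]}}

```text
time_s: 7.67
ee_pos: [564.9, 178.3, 146.2]
orientation: [0.187, 0.698, 0.668, 0.179]
contact_force: [-0.3, 2.0, -4.8]
gripper_width: 0.454
finger_force: 30.0
```

```bash
python3 st.py; python3 - <<'E'
from rig import arm
import cv2
a=arm.capture("wrist");cv2.imwrite("pics/w4.png",cv2.convertScaleAbs(cv2.resize(a[100:340,180:460,::-1],None,fx=2.4,fy=2.4),alpha=1.5))
E
```

```text
7.6667 in cut frame(tool axes) [  3.02   0.12 -11.74] F tool [ 1.94 -2.75  3.95] T [0.78 0.38 0.13] 0.4541023372844208 29.998983442783356 turn err [-0.02 -0.06  0.09]
```

View pics/w4.png

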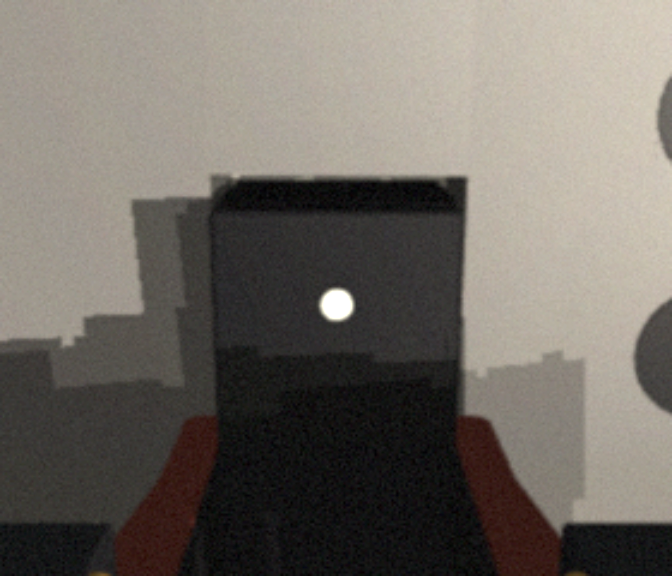

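The block is in the mouth: mouth columns 211–468, block sits inside, end gap small and even. About 20 mm is in. I'll go slightly deeper, then release and back off.

Emit:
{"name": "arm_command", "arguments": {"commands": [[[0,0,0.0015,0,0,0,1],[0,0,0.0015,0,0,0,1],[0,0,0.0015,0,0,0,0.3],[0,0,0.0015,0,0,0,0.3],[0,0,0.0015,0,0,0,0.3],[0,0,0.0015,0,0,0,0.3],[0,0,0.0015,0,0,0,0.3]]]}}

```text
time_s: 8.3
ee_pos: [565.9, 177.9, 145.4]
orientation: [0.187, 0.698, 0.668, 0.179]
contact_force: [0.8, -0.6, -0.3]
gripper_width: 0.696
finger_force: 0.0
```

```bash
python3 st.py
```

```text
8.3 in cut frame(tool axes) [  2.66   0.57 -10.49] F tool [-0.55  0.57  0.73] T [ 0.4  -0.03  0.02] 0.6956945089432299 0.0 turn err [ 0.03 -0.01  0.08]
```

Emit:
{"name": "arm_command", "arguments": {"commands": [[[0,0,-0.015,0,0,0,0.3],[0,0,-0.04,0,0,0,0.3],[-0.002,0,-0.05,0,0,0,1],[-0.002,0,-0.05,0,0,0,1],[-0.002,0,-0.05,0,0,0,1],[-0.002,0,-0.05,0,0,0,1],[-0.002,0,-0.05,0,0,0,1],[-0.002,0,-0.05,0,0,0,1],[-0.002,0,-0.05,0,0,0,1],[-0.002,0,-0.05,0,0,0,1]]], "grip_force": 20}}

```text
time_s: 9.13
ee_pos: [540.5, 177.2, 187.9]
orientation: [0.187, 0.698, 0.668, 0.179]
contact_force: [0.8, 0.3, -0.3]
gripper_width: 0.132
finger_force: 0.0
```

```bash
python3 st.py; python3 - <<'E'
from rig import arm
import cv2,json,numpy as np
c=arm.calibration("wrist");json.dump({k:np.array(v).tolist() for k,v in c.items()},open("w5.json","w"))
a=arm.capture("wrist");cv2.imwrite("pics/w5.png",cv2.convertScaleAbs(cv2.resize(a[100:440,180:460,::-1],None,fx=1.7,fy=1.7),alpha=1.5))
E
```

```text
9.1333 in cut frame(tool axes) [  0.85  -0.07 -60.02] F tool [0.36 0.51 0.62] T [ 0.35 -0.05  0.03] 0.1323235633692028 0.0 turn err [-0.04 -0.03  0.1 ]
```

View pics/w5.png

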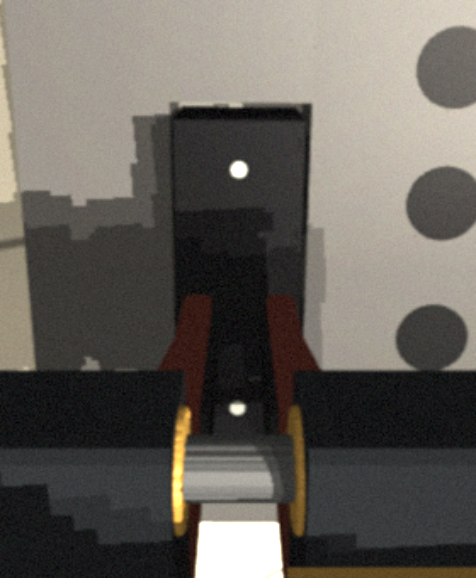

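The block stays in the cutout, square, with plate dots at crop (238.5,170) and (237,408). The fingers are still closing above its middle.

```bash
python3 - <<'E'
from h import *
from rig import arm
import json
c={k:np.array(v) for k,v in json.load(open("w5.json")).items()}
s=arm.observe();R0=rot(s["orientation"])
p=R0.inv().apply(c["position"]-s["ee_pos"])
for u,v in((238.5,170),(237,408)):
    d=R0.inv().apply(ray(c,(180+u/1.7,100+v/1.7))[0]);print((p+d*(38.5-p[2])/d[2]).round(1))
E
```

```text
[40.  -0.  38.5]
[-41.4  -0.5  38.5]
```

Emit:
{"name": "arm_command", "arguments": {"commands": [[[-0.0007,0,0.015,0,0,0,1],[-0.0007,0,0.024,0,0,0,1],[-0.0007,0,0.028,0,0,0,1],[-0.0007,0,0.03,0,0,0,1],[-0.0007,0,0.032,0,0,0,1],[-0.0007,0,0.034,0,0,0,1],[-0.0007,0,0.035,0,0,0,1],[-0.0007,0,0.035,0,0,0,1],[-0.0007,0,0.035,0,0,0,1]]]}}

```text
time_s: 9.93
ee_pos: [558.0, 175.8, 158.2]
orientation: [0.187, 0.698, 0.668, 0.179]
contact_force: [-0.8, 0.2, 0.1]
gripper_width: 0.006
finger_force: 0.2
```

```bash
python3 st.py
```

```text
9.9333 in cut frame(tool axes) [  0.21   0.26 -25.52] F tool [ 0.2  -0.65 -0.5 ] T [ 0.45  0.04 -0.05] 0.0057575341363520095 0.21699023023757036 turn err [ 0.01 -0.04  0.09]
```

Emit:
{"name": "arm_command", "arguments": {"commands": [[[0,0,0.001,0,0,0,1],[0,0,0.002,0,0,0,1],[0,0,0.003,0,0,0,1]]]}}

```text
time_s: 10.18
ee_pos: [559.6, 175.7, 155.7]
orientation: [0.187, 0.698, 0.668, 0.179]
contact_force: [-2.0, 0.2, 3.9]
gripper_width: 0.005
finger_force: 2.1
```

```bash
python3 st.py
```

```text
10.1833 in cut frame(tool axes) [  0.22   0.41 -22.51] F tool [ 0.12  0.19 -4.35] T [ 0.48 -0.02 -0.03] 0.0052886001904650475 2.100559378741309 turn err [ 0.03 -0.04  0.09]
```

Emit:
{"name": "arm_command", "arguments": {"commands": [[[0,0,0.001,0,0,0,1],[0,0,0.002,0,0,0,1],[0,0,0.002,0,0,0,1]]]}}

```text
time_s: 10.43
ee_pos: [560.6, 175.6, 153.7]
orientation: [0.187, 0.698, 0.668, 0.179]
contact_force: [-1.2, -0.4, 1.1]
gripper_width: 0.008
finger_force: 0.7
```

```bash
python3 st.py
```

```text
10.4333 in cut frame(tool axes) [  0.18   0.28 -20.28] F tool [-0.43 -0.48 -1.49] T [ 0.41  0.09 -0.  ] 0.007571139380874363 0.7105464658525307 turn err [ 0.   -0.04  0.09]
```

Emit:
{"name": "arm_command", "arguments": {"commands": [[[0,0,0.001,0,0,0,1],[0,0,0.002,0,0,0,1],[0,0,0.002,0,0,0,1]]]}}

```text
time_s: 10.68
ee_pos: [561.6, 175.7, 152.0]
orientation: [0.187, 0.698, 0.668, 0.179]
contact_force: [-0.8, 1.3, 1.5]
gripper_width: 0.005
finger_force: 1.0
```

```bash
python3 st.py
```

```text
10.6833 in cut frame(tool axes) [  0.29   0.32 -18.33] F tool [ 1.24  0.05 -1.72] T [ 0.33  0.13 -0.05] 0.005298952696479687 1.039726017625071 turn err [ 0.01 -0.05  0.09]
```

Emit:
{"name": "arm_command", "arguments": {"commands": [[[0,0,0.001,0,0,0,1],[0,0,0.002,0,0,0,1]]]}}

```text
time_s: 10.85
ee_pos: [562.5, 175.7, 150.6]
orientation: [0.187, 0.698, 0.668, 0.179]
contact_force: [-5.9, 0.6, 8.6]
gripper_width: 0.005
finger_force: 5.5
```

Emit:
{"name": "arm_command", "arguments": {"commands": [[[0,0,0.001,0,0,0,1],[0,0,0.0015,0,0,0,1]]]}}

```text
time_s: 11.02
ee_pos: [563.2, 175.6, 149.4]
orientation: [0.187, 0.698, 0.668, 0.179]
contact_force: [-8.5, -0.1, 12.0]
gripper_width: 0.005
finger_force: 7.3
```

```bash
python3 st.py
```

```text
11.0167 in cut frame(tool axes) [  0.31   0.34 -15.33] F tool [ -0.52  -1.36 -14.61] T [ 0.76 -0.36  0.02] 0.0048737822580600205 7.325009359046817 turn err [ 0.04 -0.02  0.11]
```

Emit:
{"name": "arm_command", "arguments": {"commands": [[[0,0,0,0,0,0,1]]]}}

```text
time_s: 11.1
ee_pos: [563.2, 175.7, 149.4]
orientation: [0.187, 0.698, 0.668, 0.179]
contact_force: [-7.3, -1.0, 10.6]
gripper_width: 0.003
finger_force: 5.4
```

```bash
python3 st.py
```

```text
11.1 in cut frame(tool axes) [  0.37   0.34 -15.33] F tool [ -1.36  -1.02 -12.79] T [ 0.66 -0.23  0.03] 0.0033149378308162383 5.436507174745202 turn err [ 0.04 -0.03  0.12]
```

Emit:
{"name": "arm_command", "arguments": {"commands": [[[0,0,-0.005,0,0,0,1],[0,0,-0.03,0,0,0,1],[0,0,-0.06,0,0,0,1],[0,0,-0.09,0,0,0,1],[0,0,-0.09,0,0,0,1],[0,0,-0.09,0,0,0,1],[0,0,-0.09,0,0,0,1],[0,0,-0.09,0,0,0,1]]]}}

```text
time_s: 11.77
ee_pos: [518.3, 176.6, 225.9]
orientation: [0.187, 0.698, 0.668, 0.178]
contact_force: [0.1, -0.9, 0.4]
gripper_width: 0.003
finger_force: 0.0
```

```bash
python3 st.py; python3 - <<'E'
from rig import arm
import cv2
a=arm.capture("wrist");cv2.imwrite("pics/w6.png",cv2.convertScaleAbs(cv2.resize(a[100:440,180:460,::-1],None,fx=1.7,fy=1.7),alpha=1.5))
E
```

```text
11.7667 in cut frame(tool axes) [  -0.74   -0.28 -103.93] F tool [-0.89  0.31 -0.29] T [ 0.37  0.01 -0.03] 0.0028191904768901624 0.0 turn err [-0.08  0.03  0.06]
```

View pics/w6.png

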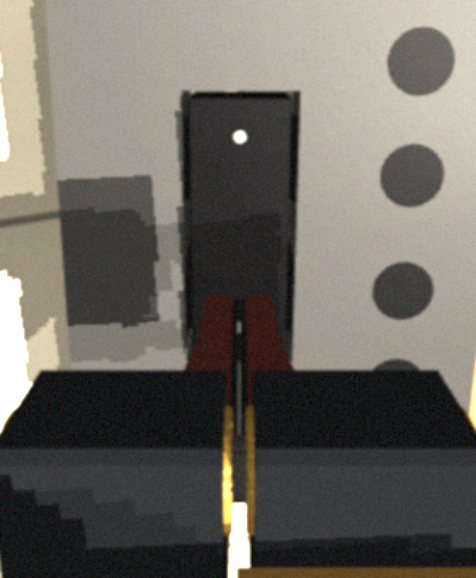

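The heatsink sits square and deep in the cutout: the plate spans crop columns 188–290 inside mouth columns 182–299, and the dot at (240,137) is level. The tool is clear, so I'm handing in.

```bash
python3 -c "
from rig import arm
print(arm.close_job())"
```

```text
the job is handed in; nothing more can be done
None
```

The heatsink is in the foam cutout fins-first and square, pushed home until the force climbed to about 14.6 N (roughly 3 mm of bed compression, estimated from the force), then released with the tool clear. I handed the job in at about 11.8 s; the jig, sucker and cabinet were not touched, and the hand-in call gave no verdict.

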